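Make up two power-supply repair kits

ROBOT

A 7-joint arm with a two-finger parallel gripper is mounted at the origin on the work surface. World frame = base frame: x ahead of the robot, y to its left, z up, the work surface at z = 0. Lengths are in m, angles in rad, forces in N, time in s.
With the tool pointing down it reaches from about 0.4 to 0.85 m from the base axis. Payload 10.4 kg.
Tool frame: the origin (TCP) lies between the finger pads; the fingertips stand 14 mm ahead of it and the grasp point (between the pads) lies 5 mm behind it; z points along the fingers, y is the direction in which the jaws open and shut (so a half turn about z gives the same grasp; the last joint's range is limited). The gripper opens to 87 mm and grips with 3 to 60 N. Pads are 19 mm wide; open, the fingers measure 117 mm over their backs; the gripper's body (75 mm by 190 mm) begins 51 mm behind the grasp point.
Start: joints at [1.201, 0.332, -0.065, 1.46, 0.022, 1.35, -0.088], TCP at [0.212, -0.588, 0.237] pointing down, gripper open.
Joint ranges: [-2.6, 2.6], [-0.5, 2.12], [-1.47, 1.34], [0.16, 2.42], [-1.27, 4.41], [0.06, 2.06], [-2.6, 2.6]. Speed limits (rad/s): [2.22, 2.22, 2.79, 2.79, 3.14, 3.14, 3.14].

INTERFACE

Orientations are given as a unit quaternion [x, y, z, w].
In Python, from bench import readout, camera, calibration, order gives the robot as it stands.
- The arm moves only by the tool apply_moves, never from a script. Its argument "deltas" is a list of rows, each an object with "translation": the shift along the world's x, y, z in m, a list of three; "turn": the turn, a rotation vector about the world's x, y, z in rad, a list of three; "hand": the finger opening in m, from 0 to 0.087. A call has 1 to 5 rows; each row shifts and turns the pose as measured when the row begins; what a row does not reach is not made up. A row lasts 1/10 s, in which the tool goes at most 50 mm and 8.59 degrees, less where a joint would pass 70% of its speed; a pose out of reach is approached as far as the arm can. A call with a gripper value outside its range is refused whole. The fingers move at their own pace and stop on an object; "newtons" is the grip in N (left out, the last holds). Time passes only in rows, so rows that do not move let the fingers close. It gives the time, the measured TCP pose, the force and the opening at its end, in the units of the state.
- readout.read_state(): the state, without advancing time (a new reading comes with each control period).
- camera(name): name is "side" or "top" or "wrist"; returns the picture (384x512x3 uint8, red, green, blue); there is no depth.
- calibration(name): a dict with "fx", "fy", "cx", "cy" (pixels), "extrinsics" (4x4, takes a point from world to camera coordinates). Camera axes: x right, y down, z forward; pixel columns grow to the right and rows downward; lengths in m; the calibration is good to about 2 mm. A picture is of the moment at which its call begins: read the wrist's pose just before it. calibration takes no time and is no camera call; for the wrist camera it gives the pose at the moment of the call.
- order.close_job(): hands the job in, once; it reports no verdict.
The state is a dict: "time": time; "joint_positions": joint angles; "joint_vel": joint speeds; "joint_torque": joint torques, N m; "ee_pos": TCP position; "eef_rot": TCP orientation; "ft_force": force on the tool from outside, world axes, zero at the start; "torque": the same for the moment, N m; "width": finger opening in m.
Only numpy, scipy, OpenCV 4.12 (cv2) and the standard library are available. Lean on these libraries where they do the work, as an engineer would, in place of code of your own. Each camera call takes 0.05 s, during which the arm holds its last target. There are 200 camera calls.

TASK

Make up two repair kits from the parts standing on the bench: put the black fan and the transformer in the blue tray, one in each pocket, and in the yellow tray put the heat sink in the open pocket and the blue capacitor in the round socket, pushed fully home. Everything ends flat on the tray floor, or on the socket's floor, right way up, at rest and let go; leave the black capacitor, the green tin, the screwdriver and the meter where they are.

Things in the scene. Friction and masses are not known exactly. Their poses are not given: they have to be found in the camera images.
- fan: Black square cooling fan with grey hub and blades, lying flat, 40 x 40 mm and 28 mm high, about 50 g. Origin: centre of its underside, z up. x and y square to its sides.
- transformer: Small mains transformer: dark steel core 50 mm (its x) x 28 mm (its y) x 44 mm high, with a copper-coloured winding between white bobbin ends in its middle that stands out of the core to 42 mm across y, over the middle 34 mm of its length and from 6 to 38 mm above its underside: grip it there, across y. About 260 g. Origin: centre of its underside, z up. 
- heatsink: Silver aluminium heat sink with upright fins running along its x, 50 mm (x) x 40 mm (y) x 40 mm high, about 110 g. Origin: centre of its underside, z up. 
- blue_capacitor: Upright blue capacitor can with a silver top, 35 mm diameter, 60 mm high, about 75 g; its foot is chamfered (3 mm in radius over the lowest 4 mm). Origin: centre of its underside, z up. 
- blue_tray: Blue open tray, fixed to the bench, 170 mm (its x) x 80 mm (its y). Origin: centre of its underside, z up. Floor top at 4 mm, walls 4 mm thick up to 10 mm above the bench. A divider at x = 0 makes two equal open pockets, each 79 x 72 mm inside, centred at x = +41.5 and -41.5 mm, y = 0.
- yellow_tray: Yellow open tray of the same size and make as the blue one (170 x 80 mm, floor top at 4 mm, walls up to 10 mm), fixed. Origin: centre of its underside, z up. The pocket at x = +41.5 mm is open; the one at x = -41.5 mm holds a grey socket block 64 x 64 mm, top at 28 mm above the bench, with a round vertical bore centred at x = -41.5 mm, y = 0: 36.5 mm diameter, 18 mm deep (its floor 10 mm above the bench).
- black_capacitor: Bystander: upright black capacitor can with a silver top, 30 mm diameter, 45 mm high. Origin: centre of its underside, z up. 
- tin: Bystander: round green tin with a steel lid, 46 mm diameter, 40 mm high. Origin: centre of its underside, z up. 
- screwdriver: Bystander: screwdriver lying along its x, handle to -x, near the left edge of the work area.
- multimeter: Bystander: red and black hand-held meter lying flat beyond the parts, 75 mm (its x) x 150 mm (its y) x 41 mm high. Origin: centre of its underside, z up. 
Mind the look-alikes: they are no part of the job. What is shaped like the transformer but pink is not meant.

How it is judged:
At the end, for the whole second after the job is handed in: Fan and transformer in different blue pockets, heat sink in the open yellow pocket, each flat (within 3 mm of the floor, 0.1 rad of upright); blue capacitor in the socket, within 3 mm of its centre and 3.5 mm of its floor, within 0.08 rad of upright; all four released and at rest (((x of fan in the frame of blue_tray between 0.008 and 0.08 m and y of fan in the frame of blue_tray between -0.03 and 0.03 m and z of each of fan, transformer in the frame of blue_tray below 0.007 m and angle between each of fan, transformer's own z axis and vertical below 0.1 rad and x of transformer in the frame of blue_tray between -0.08 and -0.008 m and y of transformer in the frame of blue_tray between -0.03 and 0.03 m) or (x of fan in the frame of blue_tray between -0.08 and -0.008 m and y of fan in the frame of blue_tray between -0.03 and 0.03 m and z of each of fan, transformer in the frame of blue_tray below 0.007 m and angle between each of fan, transformer's own z axis and vertical below 0.1 rad and x of transformer in the frame of blue_tray between 0.008 and 0.08 m and y of transformer in the frame of blue_tray between -0.03 and 0.03 m)) and x of heatsink in the frame of yellow_tray between 0.008 and 0.08 m and y of heatsink in the frame of yellow_tray between -0.03 and 0.03 m and z of heatsink in the frame of yellow_tray below 0.007 m and angle between heatsink's own z axis and vertical below 0.1 rad and x of blue_capacitor in the frame of yellow_tray between -0.0445 and -0.0385 m and y of blue_capacitor in the frame of yellow_tray between -0.003 and 0.003 m and z of blue_capacitor in the frame of yellow_tray below 0.0135 m and angle between blue_capacitor's own z axis and vertical below 0.08 rad and linear speed of each of fan, transformer, heatsink, blue_capacitor below 0.02 m/s and angular speed of each of fan, transformer, heatsink, blue_capacitor below 0.2 rad/s); the robot touches nothing.
It fails at once if black capacitor moved by more than 30 mm (distance of black_capacitor from where it was at the start of the episode above 0.03 m).
It fails at once if tin moved by more than 30 mm (distance of tin from where it was at the start of the episode above 0.03 m).
It fails at once if screwdriver moved by more than 30 mm (distance of screwdriver from where it was at the start of the episode above 0.03 m).
It fails at once if multimeter moved by more than 30 mm (distance of multimeter from where it was at the start of the episode above 0.03 m).
It also fails if it takes over 96 s, if anything falls off the work surface, if the arm or the gripper's body presses on something with over 40 N, if the wrist force passes 120 N, or if a joint passes its speed limit or range.

## Working session

There is one attempt and no reset: what is moved stays moved. The work goes in short steps, Python scripts to look and compute and a tool call to move; the robot and the scene stay as the last step left them, time stands still between calls to the robot, and variables do not carry over. Pictures are saved under pics/ and viewed, about 12 in all and at most 16, crops included, and the job is handed in when it is done.

Besides the shell and the picture viewer there is one more tool, called in YAML: its name, and indented under it one key for each argument. apply_moves: Moves the arm, as the interface text tells. Its arguments: {"type":"object","properties":{"deltas":{"type":"array","items":{"type":"object","properties":{"translation":{"type":"array","items":{"type":"number"}},"turn":{"type":"array","items":{"type":"number"}},"hand":{"type":"number"}}}},"newtons":{"type":"number"}},"required":["deltas"]}

```bash
mkdir -p pics; cat > h.py <<'E'
import numpy as np,cv2
from bench import readout,camera,calibration,order
def save(n,f,crop=None,s=1):
    im=camera(n)[:,:,::-1]
    np.save('pics/%s.npy'%f,im)
    if crop: im=im[crop[1]:crop[3],crop[0]:crop[2]]
    cv2.imwrite('pics/%s.png'%f,cv2.resize(im,None,fx=s,fy=s,interpolation=cv2.INTER_CUBIC))
def back(c,u,v,z):
    E=np.array(c['extrinsics']);R,t=E[:3,:3],E[:3,3]
    o=-R.T@t;d=R.T@np.array([(u-c['cx'])/c['fx'],(v-c['cy'])/c['fy'],1])
    return (o+d*(z-o[2])/d[2]).round(4)
def proj(c,p):
    E=np.array(c['extrinsics']);q=E[:3,:3]@np.array(p)+E[:3,3]
    return (c['fx']*q[0]/q[2]+c['cx']).round(1),(c['fy']*q[1]/q[2]+c['cy']).round(1)
E
python3 - <<'E'
from h import *
save('top','top0',s=1.56);save('side','side0',s=1.56)
for n in('top','side','wrist'):
    c=calibration(n);print(n,c['fx'],c['cx'],c['cy'],np.round(c['extrinsics'],3).tolist())
s=readout.read_state();print(s['ee_pos'],s['eef_rot'],s['time'],s['ft_force'],s['width'])
E
```

```text
top 375.7106369541776 262.22394850136874 192.0537354416142 [[0.014, -1.0, -0.008, 0.093], [-0.998, -0.013, -0.055, 0.581], [0.055, 0.009, -0.998, 0.948], [0.0, 0.0, 0.0, 1.0]]
side 356.50591438727866 255.33643171195763 187.35952944698658 [[0.719, -0.695, -0.026, -0.358], [-0.378, -0.359, -0.853, 0.3], [0.583, 0.623, -0.521, 0.584], [0.0, 0.0, 0.0, 1.0]]
wrist 274.8235511389079 253.57889955166615 191.41287543238047 [[0.34, -0.941, -0.0, -0.625], [-0.91, -0.329, 0.253, -0.031], [-0.238, -0.086, -0.967, 0.39], [0.0, 0.0, 0.0, 1.0]]
[ 0.21232198 -0.58746438  0.23580302] [ 9.84998465e-01  1.72561799e-01 -1.46158497e-04 -6.53743959e-04] 0.1 [-0.05889892  0.13151918 -0.51103131] 0.08697461163407884
```

View pics/top0.png

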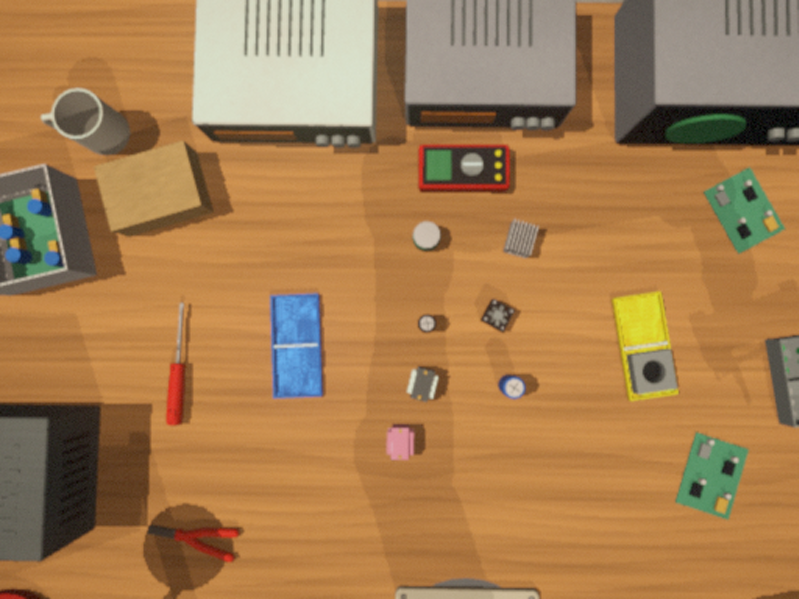

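View pics/side0.png

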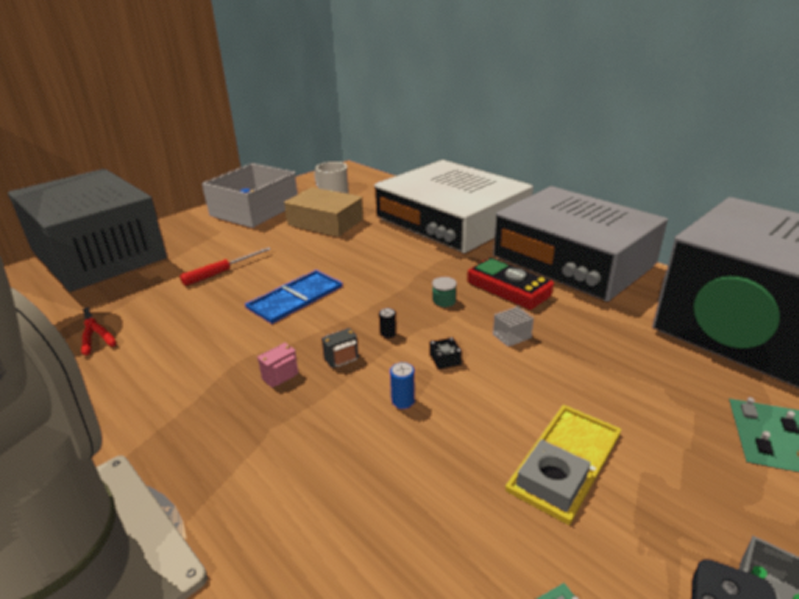

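The top view shows the blue tray at (297,346), the yellow tray at (645,346) with its socket at (653,372), the fan at (498,315), the heat sink at (522,238) and the blue capacitor at (513,387). There are two transformer shapes: the dark steel and copper one at (423,384) and the pink one at (400,443). The dark one fits the description. Next I'll enlarge a crop to confirm it and to measure.

```bash
python3 - <<'E'
import numpy as np,cv2
im=np.load('pics/top0.npy')
a=im[130:300,240:370];cv2.imwrite('pics/c1.png',cv2.resize(a,None,fx=4.5,fy=4.5,interpolation=cv2.INTER_CUBIC)[:600*2][:, :])
a=cv2.resize(im[135:265,245:355],None,fx=4.6,fy=4.6,interpolation=cv2.INTER_CUBIC)
cv2.imwrite('pics/c1.png',a)
b=np.hstack([im[180:262,167:213],im[180:262,385:441]])
cv2.imwrite('pics/c2.png',cv2.resize(b,None,fx=7,fy=7,interpolation=cv2.INTER_CUBIC))
E
```

```text
(no output)
```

View pics/c1.png

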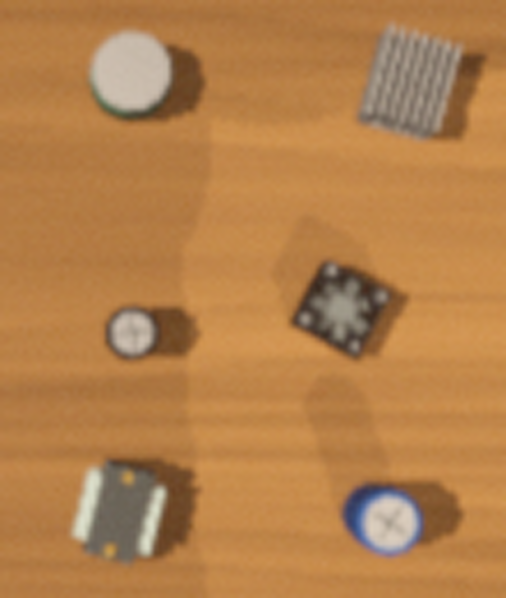

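View pics/c2.png

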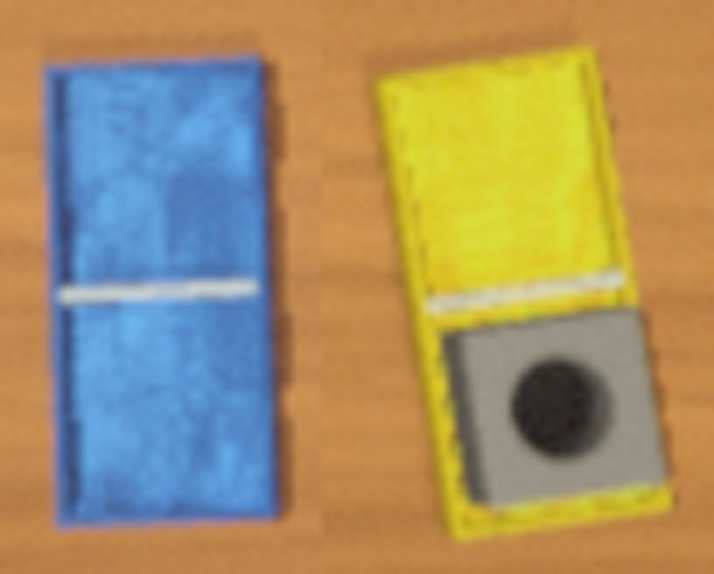

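The crop confirms it: the dark core with white bobbin ends at (119,510) is the transformer. I read the tray corners and the part tops from these crops and convert them to positions.

```bash
python3 - <<'E'
from h import *
c=calibration('top')
f=lambda x,y,z:back(c,245+x/4.6,135+y/4.6,z)
def quad(name,P):
    P=np.array(P)[:,:2];e=[np.linalg.norm(P[i]-P[(i+1)%4]) for i in range(4)]
    d=(P[0]-P[3])+(P[1]-P[2]);print(name,P.mean(0).round(4),np.round(e,4),'axis deg',np.degrees(np.arctan2(d[1],d[0])).round(1))
quad('hs',[f(*p,.04) for p in[(391,25),(462,42),(435,128),(362,112)]])
quad('fan',[f(*p,.028) for p in[(325,262),(389,298),(357,357),(293,320)]])
quad('tr',[f(*p,.044) for p in[(105,462),(150,470),(130,562),(83,550)]])
print('bcap',f(391,521,.06),'black',f(133,332,.045),'tin',f(131,70,.04))
g=lambda x,y,o:back(c,o+x/7,180+y/7,.01)
quad('blue',[g(*p,167) for p in[(45,65),(262,58),(280,517),(58,525)]])
quad('yel',[g(*p,339) for p in[(378,80),(595,48),(672,510),(455,540)]])
print('bore',back(c,339+560/7,180+408/7,.028))
print('bluediv',back(c,167+158/7,180+293/7,.01),'yeldiv',back(c,339+525/7,180+290/7,.01))
w=calibration('wrist');E=np.array(w['extrinsics']);print('wristcam',-E[:3,:3].T@E[:3,3],E[:3,:3].T[:,2])
from scipy.spatial.transform import Rotation as R
print(R.from_quat(readout.read_state()['eef_rot']).as_matrix().round(3))
E
```

```text
hs [ 0.6822 -0.0804] [0.0398 0.0497 0.0408 0.0506] axis deg -17.6
fan [ 0.5548 -0.0438] [0.0403 0.037  0.0404 0.0366] axis deg -28.2
tr [0.4442 0.0782] [0.0246 0.0503 0.026  0.0485] axis deg -12.5
bcap [ 0.4425 -0.0662  0.06  ] black [0.5405 0.0708 0.045 ] tin [0.6839 0.0735 0.04  ]
blue [0.5012 0.2857] [0.0805 0.1687 0.0815 0.1691] axis deg 3.3
yel [ 0.5082 -0.2895] [0.0807 0.1705 0.0799 0.1699] axis deg 9.0
bore [ 0.4677 -0.2947  0.028 ]
bluediv [0.5002 0.2868 0.01  ] yeldiv [ 0.5094 -0.2896  0.01  ]
wristcam [ 0.27720336 -0.56429187  0.3844625 ] [-0.23847097 -0.08594039 -0.96733957]
[[ 0.94   0.34  -0.001]
 [ 0.34  -0.94   0.001]
 [-0.    -0.001 -1.   ]]
```

apply_moves:
  deltas:
    - {"translation": [0.02,0.045,0],"turn": [0,0,-0.07],"hand": 0.087}
    - {"translation": [0.02,0.045,0],"turn": [0,0,-0.07],"hand": 0.087}
    - {"translation": [0.02,0.045,0],"turn": [0,0,-0.07],"hand": 0.087}
    - {"translation": [0.02,0.045,0],"turn": [0,0,-0.07],"hand": 0.087}
    - {"translation": [0.02,0.045,0],"turn": [0,0,-0.07],"hand": 0.087}
  newtons: 25

```text
time: 0.6
ee_pos: [0.308, -0.3607, 0.2316]
eef_rot: [1.0, -0.013, -0.002, -0.002]
ft_force: [0.9, 0.1, -0.3]
width: 0.0869
```

apply_moves:
  deltas:
    - {"translation": [0.02,0.045,0],"turn": [0,0,0],"hand": 0.087}
    - {"translation": [0.02,0.045,0],"turn": [0,0,0],"hand": 0.087}
    - {"translation": [0.02,0.045,0],"turn": [0,0,0],"hand": 0.087}
    - {"translation": [0.02,0.045,-0.01],"turn": [0,0,0],"hand": 0.087}
    - {"translation": [0.02,0.045,-0.02],"turn": [0,0,0],"hand": 0.087}

```text
time: 1.1
ee_pos: [0.4063, -0.1352, 0.2045]
eef_rot: [1.0, -0.015, -0.001, -0.001]
ft_force: [0.8, 0.7, -0.2]
width: 0.0871
```

apply_moves:
  deltas:
    - {"translation": [0.015,0.04,-0.01],"turn": [0,0,0],"hand": 0.087}
    - {"translation": [0.015,0.025,-0.01],"turn": [0,0,0],"hand": 0.087}
    - {"translation": [0,0,0],"turn": [0,0,0],"hand": 0.087}

```text
time: 1.4
ee_pos: [0.437, -0.061, 0.182]
eef_rot: [1.0, -0.01, -0.002, -0.002]
ft_force: [-0.7, -0.2, -0.7]
width: 0.0872
```

```bash
python3 - <<'E'
from h import *
s=readout.read_state();print(s['ee_pos'],s['eef_rot'],s['time'])
c=calibration('wrist');save('wrist','w1',s=1.3)
for x,y in((.4425,-.0662),(.4442,.0782)):
    print(proj(c,(x,y,.06)),proj(c,(x,y,0)))
E
```

```text
[ 0.43698696 -0.06096498  0.1819988 ] [ 0.99994525 -0.01022363 -0.00150066 -0.00164712] 1.4
(np.float64(258.7), np.float64(183.9)) (np.float64(257.9), np.float64(172.6))
(np.float64(116.1), np.float64(185.1)) (np.float64(139.9), np.float64(173.6))
```

View pics/w1.png

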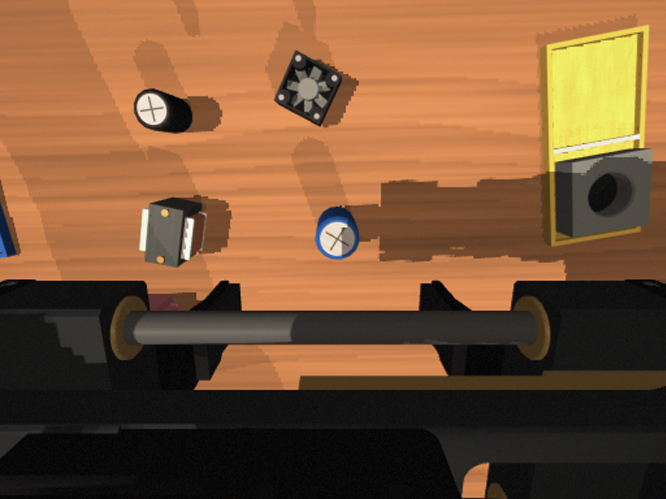

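The cap's silver top is at (337,239), which is camera pixel (259,184) and agrees with the prediction to within 1 px. I descend.

apply_moves:
  deltas:
    - {"translation": [0.0055,-0.005,-0.03],"turn": [0,0,0.02],"hand": 0.087}
    - {"translation": [0,0,-0.035],"turn": [0,0,0],"hand": 0.087}
    - {"translation": [0,0,-0.035],"turn": [0,0,0],"hand": 0.087}
    - {"translation": [0,0,-0.028],"turn": [0,0,0],"hand": 0.087}
    - {"translation": [0,0,0],"turn": [0,0,0],"hand": 0.087}

```text
time: 1.95
ee_pos: [0.4411, -0.0744, 0.0523]
eef_rot: [1.0, -0.004, -0.0, 0.001]
ft_force: [-0.3, 0.1, -0.0]
width: 0.0872
```

apply_moves:
  deltas:
    - {"translation": [0.0014,0.008,-0.01],"turn": [0,0,0],"hand": 0.087}
    - {"translation": [0,0,0],"turn": [0,0,0],"hand": 0.087}

```text
time: 2.15
ee_pos: [0.4425, -0.0687, 0.0436]
eef_rot: [1.0, -0.006, -0.001, 0.001]
ft_force: [-0.1, -0.4, 0.5]
width: 0.0872
```

apply_moves:
  deltas:
    - {"translation": [0,0.002,-0.001],"turn": [0,0,0],"hand": 0.03}
    - {"translation": [0,0,0],"turn": [0,0,0],"hand": 0.03}
    - {"translation": [0,0,0],"turn": [0,0,0],"hand": 0.03}
    - {"translation": [0,0,0],"turn": [0,0,0],"hand": 0.03}
    - {"translation": [0,0,0],"turn": [0,0,0],"hand": 0.03}
  newtons: 25

```text
time: 2.65
ee_pos: [0.4448, -0.0694, 0.0473]
eef_rot: [1.0, -0.007, 0.002, 0.002]
ft_force: [-0.4, 0.3, 0.5]
width: 0.0546
```

apply_moves:
  deltas:
    - {"translation": [-0.002,0.002,-0.004],"turn": [0,0,0],"hand": 0.03}
    - {"translation": [0,0,0],"turn": [0,0,0],"hand": 0.03}
    - {"translation": [0,0,0],"turn": [0,0,0],"hand": 0.03}
    - {"translation": [0,0,0],"turn": [0,0,0],"hand": 0.03}

```text
time: 3.05
ee_pos: [0.4429, -0.0673, 0.0432]
eef_rot: [1.0, -0.007, 0.003, 0.003]
ft_force: [0.6, -1.3, 0.9]
width: 0.0347
```

apply_moves:
  deltas:
    - {"translation": [0,0,0],"turn": [0,0,0],"hand": 0.03}
    - {"translation": [0,0,0.025],"turn": [0,0,0],"hand": 0.03}
    - {"translation": [0,0,0.035],"turn": [0,0,0],"hand": 0.03}
    - {"translation": [0.005,-0.03,0.02],"turn": [0,0,0],"hand": 0.03}
    - {"translation": [0.005,-0.04,0],"turn": [0,0,0],"hand": 0.03}

```text
time: 3.55
ee_pos: [0.4516, -0.1336, 0.1254]
eef_rot: [1.0, -0.002, 0.001, 0.002]
ft_force: [1.1, 0.4, -0.9]
width: 0.0342
```

apply_moves:
  deltas:
    - {"translation": [0.005,-0.04,0],"turn": [0,0,0],"hand": 0.03}
    - {"translation": [0.005,-0.04,0],"turn": [0,0,0],"hand": 0.03}
    - {"translation": [0.005,-0.035,0],"turn": [0,0,0],"hand": 0.03}
    - {"translation": [0,-0.02,0],"turn": [0,0,0],"hand": 0.03}
    - {"translation": [0,0,0],"turn": [0,0,0],"hand": 0.03}

```text
time: 4.05
ee_pos: [0.4656, -0.2795, 0.1256]
eef_rot: [1.0, -0.005, 0.001, 0.003]
ft_force: [-0.8, 0.5, -0.5]
width: 0.0342
```

```bash
python3 - <<'E'
from h import *
s=readout.read_state();print(s['ee_pos'],s['eef_rot'],s['time'],s['width'])
c=calibration('wrist');save('wrist','w2',(100,60,400,285),2.6)
import json;json.dump({k:np.array(v).tolist() for k,v in c.items()},open('w2.json','w'))
b=(.4677,-.2947)
print(proj(c,(*b,.028)),proj(c,(*s['ee_pos'][:2],s['ee_pos'][2]-.044)))
E
```

```text
[ 0.46563638 -0.27945319  0.12564052] [ 0.99998471 -0.00466129  0.00118283  0.00272986] 4.05 0.03415655374169343
(np.float64(269.1), np.float64(194.0)) (np.float64(252.9), np.float64(215.7))
```

View pics/w2.png

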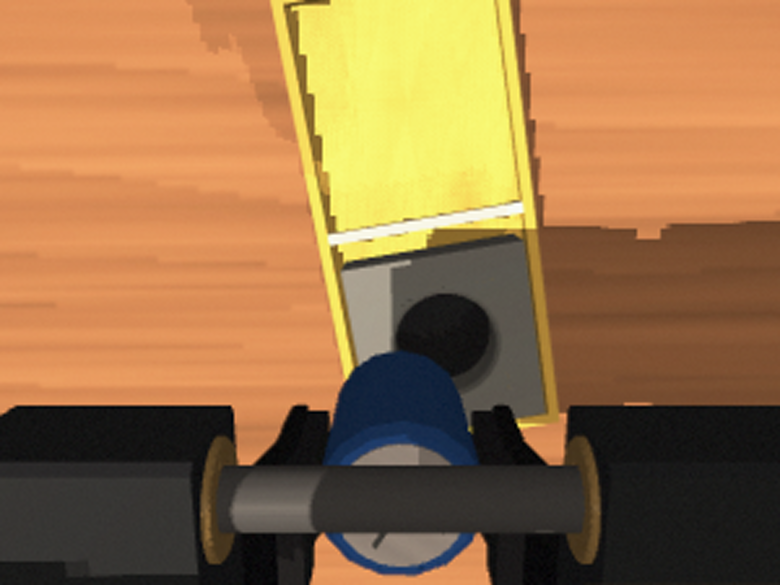

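The bore rim's centre is at about (447,342) in the crop and the can's foot axis is at x≈402, with its far edge at y≈350. I use both for a relative fix.

```bash
python3 - <<'E'
from h import *
import json;c={k:np.array(v) for k,v in json.load(open('w2.json')).items()}
f=lambda x,y,z:back(c,100+x/2.6,60+y/2.6,z)
for p in((396,342),(498,342),(447,292),(447,392),(447,342)):print('bore',f(*p,.028))
print('footL',f(338,400,.086),f(468,400,.086),'far',f(402,350,.086))
print('canTop', f(328,505,.1416),f(477,505,.1416),f(402,574,.1416))
# bore via image code
im=cv2.cvtColor(np.load('pics/w2.npy'),cv2.COLOR_BGR2GRAY)
r=im[160:225,225:300];np.set_printoptions(linewidth=250);print(r[13:60:2,20:75:2])
E
```

```text
bore [ 0.4703 -0.2792  0.028 ]
bore [ 0.4698 -0.3155  0.028 ]
bore [ 0.4881 -0.2972  0.028 ]
bore [ 0.4513 -0.2975  0.028 ]
bore [ 0.47   -0.2973  0.028 ]
footL [ 0.4688 -0.2629  0.086 ] [ 0.4684 -0.2991  0.086 ] far [ 0.483  -0.2808  0.086 ]
canTop [ 0.4655 -0.265   0.1416] [ 0.4652 -0.2954  0.1416] [ 0.4495 -0.28    0.1416]
[[161 160 160  91  86  86  87  87  85  82  75  45  22  23  24  35  63  75  86  88  86  86  87  87  87  87  88  87]
 [159 160 161  92  86  86  71  83  64  23  21  23  24  22  23  23  23  25  57  77  86  87  88  86  87  87  87  86]
 [161 160 160  92  88  79  79  33  21  25  24  23  23  24  26  24  23  25  24  20  73  86  87  86  87  87  86  87]
 [161 159 161  91  85  79  32  22  24  23  24  26  23  25  25  22  25  21  17  16  20  73  87  87  88  88  86  85]
 [160 160 160  93  82  38  24  22  23  25  22  23  23  22  22  24  20  20  19  18  17  39  77  86  87  87  86  85]
 [160 160 160  92  74  26  24  21  22  24  23  22  23  24  20  24  22  18  17  19  21  20  67  83  87  87  87  88]
 [160 160 160  86  34  26  21  25  21  25  21  25  24  20  19  22  20  19  15  17 
[... 1288 characters left out ...]
  86  87]
 [ 32  33  30  31  32  33  32  31  32  33  33  31  31  29  28  39  56  64  67  85  88  86  87  87  87  88  89  86]
 [ 31  30  32  33  33  33  32  33  33  33  34  31  31  31  31  29  71  84  88  88  86  86  87  86  85  88  87  87]
 [ 34  34  32  31  31  32  32  33  33  29  32  30  32  32  29  31  56  88  88  86  86  86  86  87  87  87  86  86]
 [ 32  33  34  31  32  32  32  33  31  32  32  33  32  27  30  30  35  86  87  86  86  87  86  66  65  82  87  88]
 [ 34  30  32  30  33  33  31  32  31  32  32  32  30  32  29  30  30  83  84  84  83  83  36   7   9  10  84  87]
 [ 32  33  32  31  33  33  33  32  32  32  32  30  32  29  32  32  30  83  40  15  19  18  13   8   9  10  47  88]]
```

apply_moves:
  deltas:
    - {"translation": [0.004,-0.016,0],"turn": [0,0,0],"hand": 0.03}
    - {"translation": [0,0,-0.02],"turn": [0,0,0],"hand": 0.03}
    - {"translation": [0,0,-0.02],"turn": [0,0,0],"hand": 0.03}
    - {"translation": [0,0,0],"turn": [0,0,0],"hand": 0.03}

```text
time: 4.5
ee_pos: [0.471, -0.289, 0.0846]
eef_rot: [1.0, -0.001, 0.001, 0.001]
ft_force: [-0.5, 1.0, -0.6]
width: 0.0345
```

apply_moves:
  deltas:
    - {"translation": [-0.0012,-0.007,-0.004],"turn": [0,0,0],"hand": 0.03}
    - {"translation": [0,0,0],"turn": [0,0,0],"hand": 0.03}

```text
time: 4.7
ee_pos: [0.4703, -0.2947, 0.0814]
eef_rot: [1.0, -0.0, 0.001, 0.001]
ft_force: [-0.2, -0.2, -0.2]
width: 0.034
```

```bash
python3 - <<'E'
from h import *
s=readout.read_state();print(s['ee_pos'],s['eef_rot'],s['time'],s['width'])
c=calibration('wrist');save('wrist','w3',(170,110,350,290),3.3)
import json;json.dump({k:np.array(v).tolist() for k,v in c.items()},open('w3.json','w'))
E
```

```text
[ 0.47032081 -0.294693    0.08139124] [ 9.99998364e-01 -1.68266303e-04  1.39933795e-03  1.13422609e-03] 4.7 0.03395072925278715
```

View pics/w3.png

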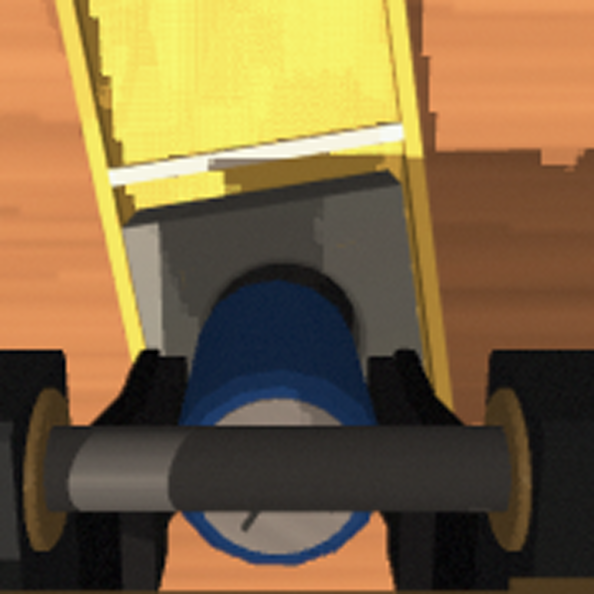

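The bore rim's apex is at about (285,263) with sides at (217,300) and (357,320), and the can's foot apex is at (276,281). I compute the residual offset.

```bash
python3 - <<'E'
from h import *
import json;c={k:np.array(v) for k,v in json.load(open('w3.json')).items()}
f=lambda x,y,z:back(c,170+x/3.3,110+y/3.3,z)
P=np.array([f(*p,.028)[:2] for p in((285,263),(240,276),(217,300),(335,279),(357,320))])
print(P)
from scipy.optimize import least_squares
print('bore',least_squares(lambda q:np.hypot(*(P-q).T)-.01825,P.mean(0)-[.01,0]).x.round(4))
zf=.0814-.0432
print('foot far',f(276,281,zf),f(276,281,zf+.004),'sides',f(195,335,zf+.008),f(361,335,zf+.008))
print('top',f(183,470,zf+.06),f(375,470,zf+.06),f(280,563,zf+.06))
E
```

```text
[[ 0.4879 -0.2972]
 [ 0.4848 -0.2868]
 [ 0.479  -0.2814]
 [ 0.4841 -0.3088]
 [ 0.4741 -0.3141]]
bore [ 0.4697 -0.2969]
foot far [ 0.4864 -0.2951  0.0382] [ 0.4875 -0.2951  0.0422] sides [ 0.4766 -0.2778  0.0462] [ 0.4766 -0.3132  0.0462]
top [ 0.4716 -0.2801  0.0982] [ 0.4715 -0.3107  0.0982] [ 0.4548 -0.2955  0.0982]
```

apply_moves:
  deltas:
    - {"translation": [-0.0006,-0.002,0],"turn": [0,0,0],"hand": 0.03}
    - {"translation": [0,0,-0.006],"turn": [0,0,0],"hand": 0.03}
    - {"translation": [0,0,0],"turn": [0,0,0],"hand": 0.03}

```text
time: 5.05
ee_pos: [0.4713, -0.2964, 0.0773]
eef_rot: [1.0, 0.0, 0.003, 0.002]
ft_force: [-0.8, 1.2, -0.3]
width: 0.0345
```

apply_moves:
  deltas:
    - {"translation": [-0.0015,-0.0005,-0.007],"turn": [0.003,0.005,0],"hand": 0.03}
    - {"translation": [0,0,-0.002],"turn": [0,0,0],"hand": 0.03}
    - {"translation": [0,0,0],"turn": [0,0,0],"hand": 0.03}

```text
time: 5.35
ee_pos: [0.4697, -0.297, 0.0676]
eef_rot: [1.0, 0.0, 0.0, 0.0]
ft_force: [0.1, -0.5, 0.1]
width: 0.0341
```

apply_moves:
  deltas:
    - {"translation": [0,0,-0.004],"turn": [0,0,0],"hand": 0.03}
    - {"translation": [0,0,-0.004],"turn": [0,0,0],"hand": 0.03}
    - {"translation": [0,0,0],"turn": [0,0,0],"hand": 0.03}

```text
time: 5.65
ee_pos: [0.4696, -0.2969, 0.0587]
eef_rot: [1.0, 0.0, 0.0, 0.0]
ft_force: [0.5, -0.1, -0.3]
width: 0.0339
```

apply_moves:
  deltas:
    - {"translation": [0,0,-0.004],"turn": [0,0,0],"hand": 0.03}
    - {"translation": [0,0,-0.003],"turn": [0,0,0],"hand": 0.03}
    - {"translation": [0,0,-0.001],"turn": [0,0,0],"hand": 0.03}

```text
time: 5.95
ee_pos: [0.4705, -0.2967, 0.053]
eef_rot: [1.0, 0.0, 0.001, 0.001]
ft_force: [-6.3, 3.1, 16.2]
width: 0.0343
```

The vertical force is 16 N with the foot at about 10 mm, so the can is on the socket floor. I release it and lift.

apply_moves:
  deltas:
    - {"translation": [-0.0008,0,0.0005],"turn": [0,0,0],"hand": 0.06}
    - {"translation": [0,0,0],"turn": [0,0,0],"hand": 0.065}
    - {"translation": [0,0,0],"turn": [0,0,0],"hand": 0.065}
    - {"translation": [0,0,0.0],"turn": [0,0,0],"hand": 0.065}
    - {"translation": [0,0,0.03],"turn": [0,0,0],"hand": 0.065}

```text
time: 6.45
ee_pos: [0.4677, -0.2956, 0.0804]
eef_rot: [1.0, 0.0, -0.002, -0.001]
ft_force: [-0.8, -0.3, 0.1]
width: 0.0626
```

apply_moves:
  deltas:
    - {"translation": [0,0,0.04],"turn": [0,0,0],"hand": 0.087}
    - {"translation": [0.015,0.02,0.03],"turn": [0,0,0],"hand": 0.087}
    - {"translation": [0.03,0.035,0],"turn": [0,0,-0.1],"hand": 0.087}
    - {"translation": [0.035,0.035,0],"turn": [0,0,-0.1],"hand": 0.087}
    - {"translation": [0.035,0.035,0],"turn": [0,0,-0.1],"hand": 0.087}

```text
time: 6.95
ee_pos: [0.5823, -0.1759, 0.1568]
eef_rot: [0.987, -0.161, 0.0, 0.001]
ft_force: [1.9, -0.5, -0.1]
width: 0.086
```

apply_moves:
  deltas:
    - {"translation": [0.035,0.03,0],"turn": [0,0,0],"hand": 0.087}
    - {"translation": [0.035,0.03,0],"turn": [0,0,0],"hand": 0.087}
    - {"translation": [0.02,0.025,0],"turn": [0,0,0],"hand": 0.087}
    - {"translation": [0,0,0],"turn": [0,0,0],"hand": 0.087}

```text
time: 7.35
ee_pos: [0.6786, -0.0788, 0.1557]
eef_rot: [0.987, -0.16, 0.0, -0.001]
ft_force: [-1.6, 0.5, -0.1]
width: 0.0869
```

```bash
python3 - <<'E'
from h import *
s=readout.read_state();print(s['ee_pos'],s['eef_rot'],s['time'],s['width'])
c=calibration('wrist');save('wrist','w4',s=1.5)
a=np.radians(-17.6);ux=np.array([np.cos(a),np.sin(a)]);uy=np.array([-ux[1],ux[0]])
for i,j in((1,1),(1,-1),(-1,-1),(-1,1)):
    p=np.array([.6822,-.0804])+ux*.025*i+uy*.02*j;print(np.round(np.array(proj(c,(*p,.04)))*1.5))
E
```

```text
[ 0.67856536 -0.07882352  0.15570114] [ 9.87190425e-01 -1.59543521e-01  3.30308510e-04 -9.06293155e-04] 7.35 0.08692869159454987
[349. 244.]
[411. 243.]
[411. 317.]
[352. 318.]
```

View pics/w4.png

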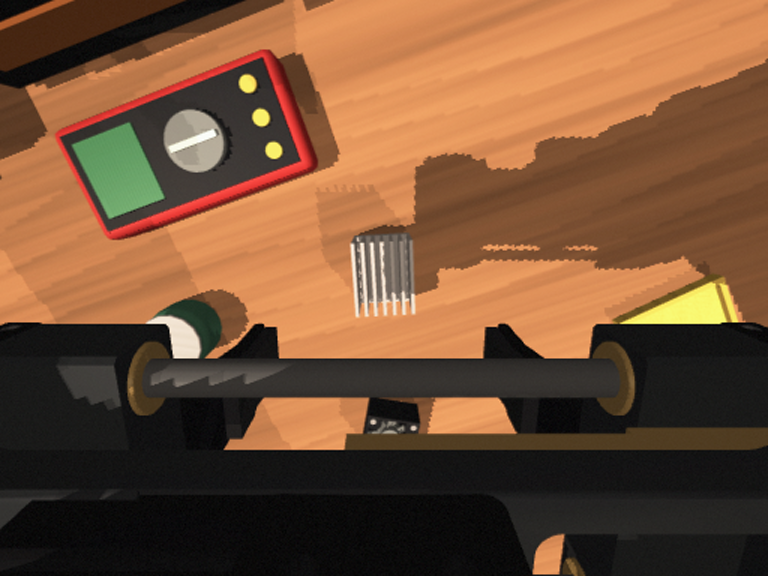

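The heat sink's top corners, about (351,243), (411,240), (414,314) and (356,317), match the prediction to about 3 px. I descend.

apply_moves:
  deltas:
    - {"translation": [0.004,-0.002,-0.03],"turn": [0,0,0],"hand": 0.087}
    - {"translation": [0,0,-0.035],"turn": [0,0,0],"hand": 0.087}
    - {"translation": [0,0,-0.025],"turn": [0,0,0],"hand": 0.087}
    - {"translation": [0,0,-0.015],"turn": [0,0,0],"hand": 0.087}
    - {"translation": [0,0,0],"turn": [0,0,0],"hand": 0.087}

```text
time: 7.9
ee_pos: [0.68, -0.0898, 0.0476]
eef_rot: [0.987, -0.163, 0.001, 0.002]
ft_force: [-0.0, 0.0, -0.0]
width: 0.087
```

apply_moves:
  deltas:
    - {"translation": [0.002,0.009,-0.01],"turn": [0,0,0.005],"hand": 0.087}
    - {"translation": [0,0,-0.01],"turn": [0,0,0],"hand": 0.087}
    - {"translation": [0,0.0,0],"turn": [0,0,0],"hand": 0.06}

```text
time: 8.2
ee_pos: [0.6832, -0.0815, 0.0289]
eef_rot: [0.987, -0.161, 0.002, 0.002]
ft_force: [-0.1, -1.1, -0.4]
width: 0.0837
```

apply_moves:
  deltas:
    - {"translation": [0,0,-0.002],"turn": [0,0,0],"hand": 0.03}
    - {"translation": [0,0,0],"turn": [0,0,0],"hand": 0.03}
    - {"translation": [0,0,0],"turn": [0,0,0],"hand": 0.03}
    - {"translation": [0,0,0],"turn": [0,0,0],"hand": 0.03}
    - {"translation": [0,0,0],"turn": [0,0,0],"hand": 0.03}

```text
time: 8.7
ee_pos: [0.6848, -0.0814, 0.0293]
eef_rot: [0.987, -0.161, 0.004, 0.002]
ft_force: [-0.0, -0.3, -0.9]
width: 0.0471
```

apply_moves:
  deltas:
    - {"translation": [0,0,-0.001],"turn": [0,0,0],"hand": 0.03}
    - {"translation": [0,0,0],"turn": [0,0,0],"hand": 0.03}
    - {"translation": [0,0,0],"turn": [0,0,0],"hand": 0.03}

```text
time: 9.0
ee_pos: [0.685, -0.0816, 0.0288]
eef_rot: [0.987, -0.161, 0.005, 0.002]
ft_force: [1.0, -0.6, 0.2]
width: 0.0402
```

apply_moves:
  deltas:
    - {"translation": [0,0,0.02],"turn": [0,0,0],"hand": 0.03}
    - {"translation": [0,0,0.035],"turn": [0,0,0],"hand": 0.03}
    - {"translation": [0,0,0.035],"turn": [0,0,0],"hand": 0.03}
    - {"translation": [-0.02,-0.03,0.01],"turn": [0,0,0.1],"hand": 0.03}
    - {"translation": [-0.025,-0.035,0],"turn": [0,0,0.1],"hand": 0.03}

```text
time: 9.5
ee_pos: [0.6394, -0.14, 0.1297]
eef_rot: [0.998, -0.055, 0.003, 0.0]
ft_force: [-0.7, -1.0, -1.2]
width: 0.0406
```

apply_moves:
  deltas:
    - {"translation": [-0.025,-0.035,0],"turn": [0,0,0.1],"hand": 0.03}
    - {"translation": [-0.025,-0.035,0],"turn": [0,0,0.1],"hand": 0.03}
    - {"translation": [-0.02,-0.03,0],"turn": [0,0,0.08],"hand": 0.03}
    - {"translation": [-0.015,-0.02,0],"turn": [0,0,0],"hand": 0.03}
    - {"translation": [0,0,0],"turn": [0,0,0],"hand": 0.03}

```text
time: 10.0
ee_pos: [0.5465, -0.2707, 0.1299]
eef_rot: [0.996, 0.089, 0.002, 0.002]
ft_force: [-0.5, 0.1, -0.9]
width: 0.0404
```

apply_moves:
  deltas:
    - {"translation": [0.006,-0.013,-0.02],"turn": [0,0,0],"hand": 0.03}
    - {"translation": [0,0,-0.03],"turn": [0,0,0],"hand": 0.03}
    - {"translation": [0,0,-0.02],"turn": [0,0,0],"hand": 0.03}
    - {"translation": [0,0,-0.005],"turn": [0,0,0],"hand": 0.03}
    - {"translation": [0,0,0],"turn": [0,0,0],"hand": 0.03}

```text
time: 10.5
ee_pos: [0.554, -0.2828, 0.0535]
eef_rot: [0.996, 0.089, 0.004, 0.002]
ft_force: [0.6, -0.1, -0.4]
width: 0.0404
```

apply_moves:
  deltas:
    - {"translation": [-0.002,-0.001,-0.01],"turn": [0.003,0.007,0],"hand": 0.03}
    - {"translation": [0,0,-0.006],"turn": [0,0,0],"hand": 0.03}
    - {"translation": [0,0,-0.002],"turn": [0,0,0],"hand": 0.03}

```text
time: 10.8
ee_pos: [0.5537, -0.2834, 0.0367]
eef_rot: [0.996, 0.09, 0.002, 0.0]
ft_force: [-0.2, -0.2, -0.3]
width: 0.0403
```

apply_moves:
  deltas:
    - {"translation": [0,0,-0.002],"turn": [0,0.002,0],"hand": 0.03}
    - {"translation": [0,0,-0.002],"turn": [0,0,0],"hand": 0.03}
    - {"translation": [0,0,0],"turn": [0,0,0],"hand": 0.03}

```text
time: 11.1
ee_pos: [0.5542, -0.2835, 0.0331]
eef_rot: [0.996, 0.09, 0.001, 0.001]
ft_force: [-0.6, 0.4, -1.1]
width: 0.0404
```

apply_moves:
  deltas:
    - {"translation": [0,0,-0.0015],"turn": [0,0,0],"hand": 0.03}
    - {"translation": [0,0,0],"turn": [0,0,0],"hand": 0.06}
    - {"translation": [0,0,0],"turn": [0,0,0],"hand": 0.06}
    - {"translation": [0,0,0],"turn": [0,0,0],"hand": 0.06}

```text
time: 11.5
ee_pos: [0.5551, -0.2839, 0.0338]
eef_rot: [0.996, 0.089, 0.002, 0.001]
ft_force: [1.1, -0.9, 0.1]
width: 0.0558
```

apply_moves:
  deltas:
    - {"translation": [0,0,0.025],"turn": [0,0,0],"hand": 0.06}
    - {"translation": [0,0,0.04],"turn": [0,0,0],"hand": 0.07}
    - {"translation": [0,0,0.04],"turn": [0,0,-0.1],"hand": 0.087}
    - {"translation": [0,0.035,0.01],"turn": [0,0,-0.1],"hand": 0.087}
    - {"translation": [0,0.045,0],"turn": [0,0,-0.1],"hand": 0.087}

```text
time: 12.0
ee_pos: [0.5525, -0.2087, 0.1512]
eef_rot: [0.998, -0.07, 0.001, 0.001]
ft_force: [1.1, 0.9, 0.0]
width: 0.0827
```

apply_moves:
  deltas:
    - {"translation": [0,0.045,0],"turn": [0,0,-0.1],"hand": 0.087}
    - {"translation": [0,0.045,0],"turn": [0,0,-0.1],"hand": 0.087}
    - {"translation": [0,0.045,0],"turn": [0,0,-0.1],"hand": 0.087}
    - {"translation": [0,0.02,0],"turn": [0,0,-0.05],"hand": 0.087}
    - {"translation": [0,0,0],"turn": [0,0,0],"hand": 0.087}

```text
time: 12.5
ee_pos: [0.5523, -0.0415, 0.1536]
eef_rot: [0.969, -0.248, 0.004, 0.0]
ft_force: [0.3, -1.3, -0.0]
width: 0.087
```

apply_moves:
  deltas:
    - {"translation": [0.002,-0.002,-0.03],"turn": [0,0,0.01],"hand": 0.087}
    - {"translation": [0,0,-0.035],"turn": [0,0,0],"hand": 0.087}
    - {"translation": [0,0,-0.025],"turn": [0,0,0],"hand": 0.087}
    - {"translation": [0,0,-0.01],"turn": [0,0,0],"hand": 0.087}
    - {"translation": [0,0,0],"turn": [0,0,0],"hand": 0.087}

```text
time: 13.0
ee_pos: [0.5556, -0.0478, 0.0518]
eef_rot: [0.97, -0.242, 0.006, 0.001]
ft_force: [0.7, 0.2, 0.3]
width: 0.0872
```

apply_moves:
  deltas:
    - {"translation": [-0.001,0.004,-0.015],"turn": [0.002,0.01,0],"hand": 0.087}
    - {"translation": [0,0,-0.01],"turn": [0,0,0],"hand": 0.087}
    - {"translation": [0,0,-0.003],"turn": [0,0,0],"hand": 0.07}
    - {"translation": [0,0,0],"turn": [0,0,0],"hand": 0.06}

```text
time: 13.4
ee_pos: [0.5564, -0.0448, 0.0242]
eef_rot: [0.97, -0.242, 0.002, 0.001]
ft_force: [-0.4, -1.1, 0.2]
width: 0.0776
```

apply_moves:
  deltas:
    - {"translation": [-0.001,0.001,-0.0025],"turn": [0,0.002,0],"hand": 0.03}
    - {"translation": [0,0,0],"turn": [0,0,0],"hand": 0.03}
    - {"translation": [0,0,0],"turn": [0,0,0],"hand": 0.03}
    - {"translation": [0,0,0],"turn": [0,0,0],"hand": 0.03}
    - {"translation": [0,0,0],"turn": [0,0,0],"hand": 0.03}

```text
time: 13.9
ee_pos: [0.5564, -0.0437, 0.0231]
eef_rot: [0.97, -0.242, 0.002, 0.002]
ft_force: [0.2, 0.8, -1.0]
width: 0.0399
```

apply_moves:
  deltas:
    - {"translation": [0,0,0],"turn": [0,0,0],"hand": 0.03}
    - {"translation": [0,0,0],"turn": [0,0,0],"hand": 0.03}

```text
time: 14.1
ee_pos: [0.5564, -0.0438, 0.0232]
eef_rot: [0.97, -0.242, 0.002, 0.002]
ft_force: [0.6, -0.5, -0.4]
width: 0.0396
```

apply_moves:
  deltas:
    - {"translation": [0,0,0.02],"turn": [0,0,0],"hand": 0.03}
    - {"translation": [0,0,0.035],"turn": [0,0,0],"hand": 0.03}
    - {"translation": [0,0,0.035],"turn": [0,0,0],"hand": 0.03}
    - {"translation": [0,0.03,0.015],"turn": [0,0,0.05],"hand": 0.03}
    - {"translation": [0,0.04,0],"turn": [0,0,0.1],"hand": 0.03}

```text
time: 14.6
ee_pos: [0.5549, 0.0214, 0.1309]
eef_rot: [0.985, -0.172, 0.001, 0.003]
ft_force: [0.7, 0.5, -1.0]
width: 0.0401
```

apply_moves:
  deltas:
    - {"translation": [-0.003,0.045,0],"turn": [0,0,0.1],"hand": 0.03}
    - {"translation": [-0.003,0.045,0],"turn": [0,0,0.1],"hand": 0.03}
    - {"translation": [-0.003,0.045,0],"turn": [0,0,0.1],"hand": 0.03}
    - {"translation": [-0.003,0.045,0],"turn": [0,0,0.1],"hand": 0.03}
    - {"translation": [0,0.045,0],"turn": [0,0,0],"hand": 0.03}

```text
time: 15.1
ee_pos: [0.5427, 0.2518, 0.1329]
eef_rot: [0.999, 0.034, 0.004, 0.003]
ft_force: [1.0, 0.2, -0.4]
width: 0.0401
```

Yaw is about 4°, in line with the tray. I continue to the pocket and take a look before lowering.

apply_moves:
  deltas:
    - {"translation": [0,0.035,-0.02],"turn": [0.005,0.008,0],"hand": 0.03}
    - {"translation": [0,0,-0.03],"turn": [0,0,0],"hand": 0.03}
    - {"translation": [0,0,0],"turn": [0,0,0],"hand": 0.03}

```text
time: 15.4
ee_pos: [0.5399, 0.2972, 0.0825]
eef_rot: [0.999, 0.039, 0.0, -0.002]
ft_force: [-0.0, -2.0, -1.5]
width: 0.0402
```

```bash
python3 - <<'E'
from h import *
s=readout.read_state();print(s['ee_pos'],s['eef_rot'],s['time'],s['width'])
c=calibration('wrist');save('wrist','w5',(80,20,430,280),2.2)
a=np.radians(3.3)
for x,y in((.0,-.04),(0,.04),(.085,-.04),(.085,.04),(.0415,0)):
    u,v=proj(c,(.501+x*np.cos(a)-y*np.sin(a),.2862+x*np.sin(a)+y*np.cos(a),.01));print((u-80)*2.2,(v-20)*2.2)
E
```

```text
[0.53987038 0.29723072 0.08250052] [ 9.99239740e-01  3.89271752e-02  3.94788504e-04 -2.11194796e-03] 15.4 0.040152790973166985
502.04 502.04
301.62 498.08000000000004
518.32 288.20000000000005
298.54 283.8
405.0200000000001 400.62
```

View pics/w5.png

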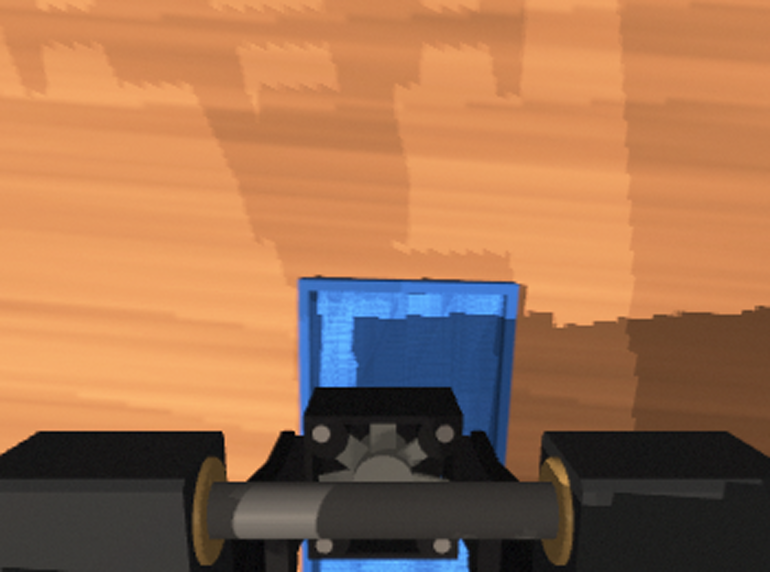

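The tray's far corners at (300,279) and (522,284) lie within about 2 mm of the prediction. The fan needs to move −9 mm in y, and then I lower it.

apply_moves:
  deltas:
    - {"translation": [0.004,-0.009,-0.015],"turn": [0,0,0],"hand": 0.03}
    - {"translation": [0,0,-0.015],"turn": [0,0,0],"hand": 0.03}
    - {"translation": [0,0,-0.01],"turn": [0,0,0],"hand": 0.03}
    - {"translation": [0,0,0],"turn": [0,0,0],"hand": 0.03}

```text
time: 15.85
ee_pos: [0.5479, 0.2853, 0.0451]
eef_rot: [0.999, 0.036, 0.004, -0.003]
ft_force: [-0.6, -0.2, -0.2]
width: 0.0398
```

apply_moves:
  deltas:
    - {"translation": [-0.004,0.002,-0.008],"turn": [-0.005,0.008,0],"hand": 0.03}
    - {"translation": [0,0,-0.006],"turn": [0,0,0],"hand": 0.03}
    - {"translation": [0,0,0],"turn": [0,0,0],"hand": 0.03}

```text
time: 16.15
ee_pos: [0.544, 0.287, 0.0306]
eef_rot: [0.999, 0.036, -0.0, -0.0]
ft_force: [-0.2, -0.9, -0.8]
width: 0.0397
```

apply_moves:
  deltas:
    - {"translation": [0,0,-0.003],"turn": [0,0,0],"hand": 0.03}
    - {"translation": [0,0,-0.0015],"turn": [0,0,0],"hand": 0.03}

```text
time: 16.35
ee_pos: [0.5442, 0.2876, 0.0271]
eef_rot: [0.999, 0.036, 0.0, -0.0]
ft_force: [-6.5, -5.5, 17.3]
width: 0.0397
```

apply_moves:
  deltas:
    - {"translation": [0,0,0],"turn": [0,0,0],"hand": 0.058}
    - {"translation": [0,0,0],"turn": [0,0,0],"hand": 0.058}
    - {"translation": [0,0,0.0],"turn": [0,0,0],"hand": 0.058}
    - {"translation": [0,0,0.01],"turn": [0,0,0],"hand": 0.058}
    - {"translation": [0,0,0.03],"turn": [0,0,0],"hand": 0.06}

```text
time: 16.85
ee_pos: [0.5426, 0.2867, 0.0656]
eef_rot: [0.999, 0.036, -0.002, 0.001]
ft_force: [0.6, 0.0, 0.6]
width: 0.0584
```

apply_moves:
  deltas:
    - {"translation": [0,0,0.04],"turn": [0,0,0],"hand": 0.087}
    - {"translation": [-0.01,-0.025,0.03],"turn": [0,0,-0.09],"hand": 0.087}
    - {"translation": [-0.025,-0.04,0.01],"turn": [0,0,-0.1],"hand": 0.087}
    - {"translation": [-0.025,-0.04,0],"turn": [0,0,-0.1],"hand": 0.087}
    - {"translation": [-0.025,-0.04,0],"turn": [0,0,0],"hand": 0.087}

```text
time: 17.35
ee_pos: [0.4573, 0.1459, 0.1556]
eef_rot: [0.994, -0.11, 0.002, -0.004]
ft_force: [0.5, -1.0, 1.3]
width: 0.0852
```

apply_moves:
  deltas:
    - {"translation": [-0.007,-0.035,0],"turn": [0,0,0],"hand": 0.087}
    - {"translation": [-0.005,-0.03,-0.02],"turn": [-0.006,0.002,0],"hand": 0.087}
    - {"translation": [0,0,-0.03],"turn": [0,0,0],"hand": 0.087}
    - {"translation": [0,0,-0.015],"turn": [0,0,0],"hand": 0.087}
    - {"translation": [0,0,0],"turn": [0,0,0],"hand": 0.087}

```text
time: 17.85
ee_pos: [0.4434, 0.0721, 0.0936]
eef_rot: [0.993, -0.114, 0.006, 0.001]
ft_force: [-0.3, -0.0, 1.0]
width: 0.0871
```

apply_moves:
  deltas:
    - {"translation": [0.001,0.006,-0.02],"turn": [0,0.01,0],"hand": 0.087}
    - {"translation": [0,0,-0.02],"turn": [0,0,0],"hand": 0.087}
    - {"translation": [0,0,-0.015],"turn": [0,0,0],"hand": 0.087}
    - {"translation": [0,0,0],"turn": [0,0,0],"hand": 0.087}

```text
time: 18.25
ee_pos: [0.4473, 0.08, 0.042]
eef_rot: [0.994, -0.114, 0.004, 0.001]
ft_force: [-0.4, -0.3, -0.1]
width: 0.0874
```

apply_moves:
  deltas:
    - {"translation": [-0.003,-0.002,-0.012],"turn": [0.001,0.007,0],"hand": 0.087}
    - {"translation": [0,0,-0.002],"turn": [0,0,0],"hand": 0.07}
    - {"translation": [0,0,0],"turn": [0,0,0],"hand": 0.03}
    - {"translation": [0,0,0],"turn": [0,0,0],"hand": 0.03}
    - {"translation": [0,0,0],"turn": [0,0,0],"hand": 0.03}
  newtons: 35

```text
time: 18.75
ee_pos: [0.4465, 0.0786, 0.0308]
eef_rot: [0.994, -0.113, 0.002, 0.001]
ft_force: [-0.4, -0.6, -0.2]
width: 0.0626
```

apply_moves:
  deltas:
    - {"translation": [0,0,-0.001],"turn": [0,0,0],"hand": 0.03}
    - {"translation": [0,0,0],"turn": [0,0,0],"hand": 0.03}
    - {"translation": [0,0,0],"turn": [0,0,0],"hand": 0.03}
    - {"translation": [0,0,0],"turn": [0,0,0],"hand": 0.03}

```text
time: 19.15
ee_pos: [0.4468, 0.0784, 0.0304]
eef_rot: [0.994, -0.113, 0.003, 0.001]
ft_force: [0.4, 0.9, -0.7]
width: 0.0417
```

apply_moves:
  deltas:
    - {"translation": [0,0,0.02],"turn": [0,0,0],"hand": 0.03}
    - {"translation": [0,0,0.035],"turn": [0,0,0],"hand": 0.03}
    - {"translation": [0,0,0.035],"turn": [0,0,0],"hand": 0.03}
    - {"translation": [0.003,0.03,0],"turn": [0,0,0.07],"hand": 0.03}
    - {"translation": [0.003,0.04,0],"turn": [0,0,0.07],"hand": 0.03}

```text
time: 19.65
ee_pos: [0.4509, 0.1446, 0.122]
eef_rot: [0.999, -0.046, 0.0, 0.002]
ft_force: [1.4, 0.2, -3.0]
width: 0.0417
```

apply_moves:
  deltas:
    - {"translation": [0.003,0.04,0],"turn": [0,0,0.07],"hand": 0.03}
    - {"translation": [0.003,0.04,0],"turn": [0,0,0.07],"hand": 0.03}
    - {"translation": [0,0.03,0],"turn": [0,0,0],"hand": 0.03}
    - {"translation": [0,0.02,0],"turn": [0,0,0],"hand": 0.03}
    - {"translation": [0,0,0],"turn": [0,0,0],"hand": 0.03}

```text
time: 20.15
ee_pos: [0.4548, 0.2845, 0.1218]
eef_rot: [1.0, 0.03, 0.0, 0.001]
ft_force: [0.1, -0.6, -2.7]
width: 0.0418
```

apply_moves:
  deltas:
    - {"translation": [0.006,0.0,-0.02],"turn": [0,0,0],"hand": 0.03}
    - {"translation": [0,0,-0.025],"turn": [0,0,0],"hand": 0.03}
    - {"translation": [0,0,-0.015],"turn": [0,0,0],"hand": 0.03}
    - {"translation": [0,0,0],"turn": [0,0,0],"hand": 0.03}

```text
time: 20.55
ee_pos: [0.4605, 0.283, 0.0592]
eef_rot: [1.0, 0.03, -0.0, 0.001]
ft_force: [-0.5, -0.4, -2.3]
width: 0.0417
```

apply_moves:
  deltas:
    - {"translation": [0,0.001,-0.01],"turn": [0.002,0,0],"hand": 0.03}
    - {"translation": [0,0,-0.008],"turn": [0,0,0],"hand": 0.03}
    - {"translation": [0,0,-0.002],"turn": [0,0,0],"hand": 0.03}
    - {"translation": [0,0,0],"turn": [0,0,0],"hand": 0.03}

```text
time: 20.95
ee_pos: [0.4615, 0.2835, 0.0392]
eef_rot: [1.0, 0.029, 0.001, 0.0]
ft_force: [0.7, -0.7, -2.3]
width: 0.0417
```

apply_moves:
  deltas:
    - {"translation": [0,0,-0.003],"turn": [0,0.002,0],"hand": 0.03}
    - {"translation": [0,0,-0.002],"turn": [0,0,0],"hand": 0.03}

```text
time: 21.15
ee_pos: [0.4621, 0.2838, 0.0349]
eef_rot: [1.0, 0.029, 0.0, 0.0]
ft_force: [-0.0, -0.0, -2.5]
width: 0.0421
```

apply_moves:
  deltas:
    - {"translation": [0,0,-0.0015],"turn": [0,0,0],"hand": 0.03}
    - {"translation": [0,0,0],"turn": [0,0,0],"hand": 0.06}
    - {"translation": [0,0,0],"turn": [0,0,0],"hand": 0.06}
    - {"translation": [0,0,0],"turn": [0,0,0],"hand": 0.06}
    - {"translation": [0,0,0.015],"turn": [0,0,0],"hand": 0.06}

```text
time: 21.65
ee_pos: [0.4621, 0.2841, 0.0497]
eef_rot: [1.0, 0.029, 0.0, 0.0]
ft_force: [0.2, 0.2, 0.6]
width: 0.0586
```

apply_moves:
  deltas:
    - {"translation": [0,0,0.04],"turn": [0,0,0],"hand": 0.06}
    - {"translation": [0,0,0.04],"turn": [0,0,0],"hand": 0.06}
    - {"translation": [0,-0.035,0.03],"turn": [0,0,0],"hand": 0.06}
    - {"translation": [0,-0.045,0.02],"turn": [0,0,0],"hand": 0.06}
    - {"translation": [0,-0.045,0.02],"turn": [0,0,0],"hand": 0.06}

```text
time: 22.15
ee_pos: [0.4588, 0.1635, 0.2093]
eef_rot: [0.999, 0.036, 0.0, -0.002]
ft_force: [1.2, -1.1, -0.1]
width: 0.0601
```

```bash
python3 - <<'E'
from h import *
save('top','top1');save('side','side1')
a=np.load('pics/top1.npy');b=np.load('pics/side1.npy')
r=lambda i,w,h:cv2.resize(i,(w,h),interpolation=cv2.INTER_CUBIC)
t=np.hstack([r(a[180:262,165:215],183,300),r(a[180:262,385:441],205,300),r(b[160:230,140:240],412,300)])
u=np.hstack([r(b[250:340,310:410],333,300),r(a[80:280,200:360],240,300),np.zeros((300,227,3),np.uint8)])
cv2.imwrite('pics/fin.png',np.vstack([t,u]))
E
```

```text
(no output)
```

View pics/fin.png

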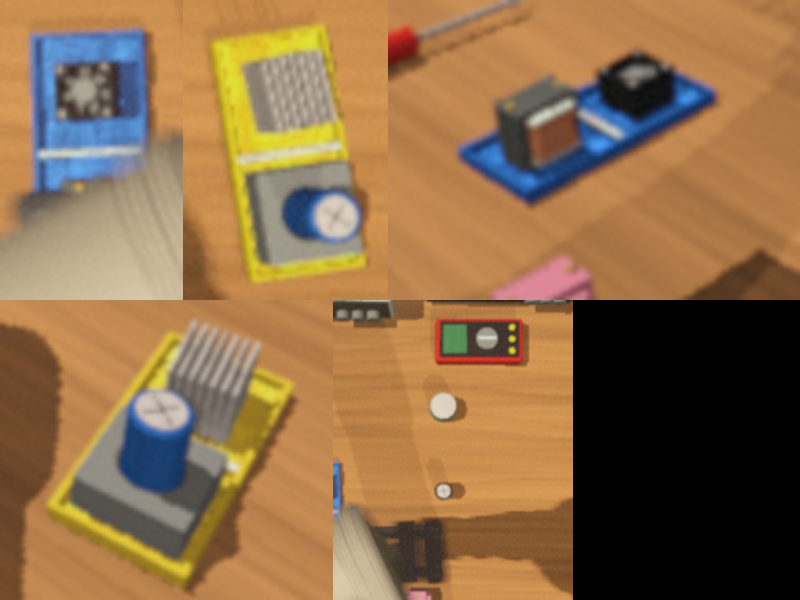

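Both trays look right: the fan and the transformer sit flat in the two blue pockets, the heat sink sits flat, and the can stands in the socket. One numeric check of the can's depth remains before I hand in.

```bash
python3 - <<'E'
from h import *
c=calibration('top');d=calibration('side')
print('top: obs 427.1 239.3')
for z in(.07,.088):print(z,proj(c,(.4697,-.297,z)),proj(c,(.4677,-.2947,z)),'side',proj(d,(.4697,-.297,z)))
print('side obs',310+160/3.33,250+408/3.33)
order.close_job()
E
```

```text
top: obs 427.1 239.3
0.07 (np.float64(427.1), np.float64(238.6)) (np.float64(426.1), np.float64(239.5)) side (np.float64(358.5), np.float64(282.5))
0.088 (np.float64(430.4), np.float64(239.2)) (np.float64(429.4), np.float64(240.0)) side (np.float64(359.8), np.float64(275.2))
side obs 358.04804804804803 372.52252252252254
the job is handed in; nothing more can be done
```

All four parts are placed and released, and the job was handed in at about 22 s of the 96 s allowed. I put the fan in the +x blue pocket, the transformer in the −x blue pocket, the heat sink in the open yellow pocket and the blue capacitor in the socket.

**Capacitor:** it met a firm 16 N stop at the socket floor. In the last pictures its top is at (427.1, 239.3) from above and (358.0, 282.4) from the side. A can pushed fully home should show at (427.1, 238.6) and (358.5, 282.5). The side row printed as 372.5 in my last script was a slip: I forgot that the crop sat 300 rows down. Corrected, it is the 282.4 above.

**Other parts:** the last pictures show the fan, transformer and heat sink sitting flat. The arm hid the transformer from the top camera, so only the side view shows it. I checked these three by eye, not by measurement.

**Bystanders:** in the last pictures the meter, tin and black capacitor look where they were. Only part of the screwdriver was in frame. I did not measure any of their positions again.

**Disagreement:** the top and wrist cameras differed by 2–3 mm on the socket's position. I used the wrist camera's relative measurement for the fit.

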